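Pack the die that matches the sample and snap its case shut

ROBOT

A 7-joint arm with a two-finger parallel gripper is mounted at the origin on the work surface. World frame = base frame: x ahead of the robot, y to its left, z up, the work surface at z = 0. Lengths are in m, angles in rad, forces in N, time in s.
With the tool pointing down it reaches from about 0.35 to 0.9 m from the base axis. Payload 19.9 kg.
Tool frame: the origin (TCP) lies midway between the tips of the shut fingers; the grasp point (between the pads) lies 19 mm behind it; z points along the fingers, y is the line along which they close (so a half turn about z gives the same grasp; the last joint's range is limited). The gripper opens to 94 mm and grips with 3 to 60 N. Pads are 16 mm wide; open, the fingers measure 119 mm over their backs; the gripper's body (75 mm by 177 mm) begins 78 mm behind the grasp point.
Start: joints at [1.071, 0.417, -0.01, 1.614, 0.005, 1.111, -0.053], TCP at [0.277, -0.56, 0.166] pointing down, gripper open.
Joint ranges: [-2.81, 2.81], [-0.39, 2.02], [-1.27, 1.25], [0.06, 2.57], [-1.19, 4.33], [0.19, 2], [-2.82, 2.82]. Speed limits (rad/s): [1.89, 1.89, 2.39, 2.39, 3.01, 3.01, 3.01].

INTERFACE

Orientations are given as a unit quaternion [w, x, y, z].
In Python, from rig import * gives the robot as it stands.
- The arm moves only by the tool arm_command, never from a script. Its argument "deltas" is a list of rows, each a list of 6 numbers: the shift along the tool's x, y, z normalised to -1 to 1, where 1 is 250 mm, then the turn, a rotation vector about the tool's x, y, z normalised to -1 to 1, where 1 is 90 degrees. A call has 1 to 12 rows; each row shifts and turns the commanded pose from where the row before left it, along the tool's axes as they then stand; what a row does not reach is not made up. A row lasts 1/10 s, in which the tool goes at most 50 mm and 8.59 degrees, less where a joint would pass 70% of its speed; a pose out of reach is approached as far as the arm can. A call with a number of a shift or a turn outside -1 to 1 is refused whole. A call with a gripper value outside its range is refused whole. "gripper" is the closure, from -1 (fully open) to 1 (shut), set as the call begins (left out, the last holds). The fingers move at their own pace and stop on an object; "force" is the grip in N (left out, the last holds). Time passes only in rows, so rows that do not move let the fingers close. It gives the time, the measured TCP pose, the force, the opening and the grip force at its end, in the units of the state.
- get_state(): the state, without advancing time (a new reading comes with each control period).
- grab_frame(name): name is "scene" or "top" or "wrist"; returns a dict with "color" (480x640x3 uint8, red, green, blue), "depth" (480x640 float32, m along the optical axis (not along the pixel's ray), 0 where there is no reading), "mtx" (3x3 intrinsics, pixels), "k1" (the pictures are not rectified: a ray, as slopes to the right and down, at radius r is drawn at 1 + k1 r^2 times it, then the intrinsics apply), "extrinsics" (4x4, takes a point from camera to world coordinates). Camera axes: x right, y up, looking along -z (the intrinsics and any distortion apply to the point x, -y, -z); pixel columns grow to the right and rows downward; lengths in m; the calibration is good to about 2 mm. A picture is of the moment at which its call begins.
- close_job(): hands the job in; it is judged then, once.
The state is a dict: "time_s": time; "q": joint angles; "qvel": joint speeds; "joint_torque": joint torques, N m; "tool_pos": TCP position; "tcp_rot": TCP orientation; "force": force on the tool from outside, world axes, zero at the start; "moment": the same for the moment, N m; "finger_gap": finger opening in m; "gripper_force": force on a finger pad.
Only numpy, scipy, OpenCV 4.12 (cv2) and the standard library are available. Lean on these libraries where they do the work, as an engineer would, in place of code of your own. Each camera call takes 0.05 s, during which the arm holds its last target. There are 200 camera calls.

TASK

Take the aluminium die that has the same shape as the copper sample on the green pad, and lay it flat in the blue hinged case without dropping it in from above the walls. Then swing the lid over and press its orange tab until the lid snaps fully shut past its catch, firmly but with no more than 45 N, which would crack it. Leave the other dies, the samples and the bench tools where they are.

Things in the scene. Friction and masses are not known exactly. Their poses are not given: they have to be found in the camera images.
- case: hinged die case fixed to the bench: a black tray 140 (x) x 150 (y) x 34 mm with a blue collar (148 x 158 mm) round it. The collar carries hinge, lid and catch and is clamped at an unmeasured height, different each time: its rim stands 46 to 62 mm above the bench. Origin: centre of the underside, on the bench; x points to the hinge (far) side, y along the hinge, z up.
- case_in (a point): centre of the tray's inner floor, 6 mm above the bench; inner room 128 x 138 mm; axes as the case's. The lid's hinge line runs along y, 70 mm towards +x from here, 0.5 mm above the collar's rim. Shut, the lid lies flat on the rim, its outer face 8.5 mm above the rim: 54.5 to 70.5 mm above the bench, to be found by touch.
- lid (a joint): angle of the blue lid (140 x 150 x 8 mm, 0.22 kg): 0 shut flat on the collar, growing as it opens upward and back, 2.0 at most; starts at 1.65 to 1.95. At its front edge an orange press tab, 28 x 70 x 8 mm, reaches from 138 to 166 mm from the hinge line, with a tongue 18 mm long under it. Stiff hinge: the lid stays wherever it is left.
- case_front (a point): point on the bench below the middle of the tab when the lid is shut (84 mm in front of the case's centre). Above it sits the sprung catch: the tongue meets it at about 0.06 to 0.07 rad; getting past takes roughly 10 to 24 N straight down on the tab, different each time, more nearer to the hinge. Once past, the catch pulls the lid to 0 and holds it against a firm stop. Above 45 N it cracks.
- job_pad_top (a point): centre of the upper face of the green job pad, 130 x 120 x 3 mm, beyond the bins; the copper sample of today's job lies on it.
- bins: dark wooden tray 140 x 390 x 30 mm, walls 5 mm, floor 5 mm, with three compartments side by side along its y (centres at y = -128, 0 and +128 mm), one aluminium die in each. Fixed. Origin: centre of its underside.
- die_c_center (a point): aluminium die, C-shaped (both arms on the +y side, one at either end of the bar): a bar 100 (x) x 24 (y) mm with two arms 22 mm wide (x) that stand 28 mm out from the bar's sides (y) at its ends, 22 mm high, 0.15 to 0.29 kg, lying flat. Point: centre of the bar, half-way up. The bar's middle is free on both sides for a grasp across its 24 mm.
- die_s_center (a point): aluminium die, S-shaped (arm on +y at the +x end, arm on -y at the -x end): a bar 100 (x) x 24 (y) mm with two arms 22 mm wide (x) that stand 28 mm out from the bar's sides (y) at its ends, 22 mm high, 0.15 to 0.29 kg, lying flat. Point: centre of the bar, half-way up. The bar's middle is free on both sides for a grasp across its 24 mm.
- die_t_center (a point): aluminium die, T-shaped (both arms at the +x end, one on +y, one on -y): a bar 100 (x) x 24 (y) mm with two arms 22 mm wide (x) that stand 28 mm out from the bar's sides (y) at its ends, 22 mm high, 0.15 to 0.29 kg, lying flat. Point: centre of the bar, half-way up. The bar's middle is free on both sides for a grasp across its 24 mm.
- sample_c_center (a point): copper sample plate with the same outline as the C-shaped die, 5 mm thick, flat. Point: centre of its bar, half-way up. One of the three samples lies on the green job pad, the two others on the grey board to its right: those are not wanted today.
- sample_s_center (a point): copper sample plate with the same outline as the S-shaped die, 5 mm thick, flat. Point: centre of its bar, half-way up. One of the three samples lies on the green job pad, the two others on the grey board to its right: those are not wanted today.
- sample_t_center (a point): copper sample plate with the same outline as the T-shaped die, 5 mm thick, flat. Point: centre of its bar, half-way up. One of the three samples lies on the green job pad, the two others on the grey board to its right: those are not wanted today.
- bench_block: bystander: square steel bench block 64 x 64 x 20 mm; origin at its underside or end. Leave it alone.
- brass_cup: bystander: brass cup, 76 mm across, 75 mm high; origin at its underside or end. Leave it alone.
- pen_jar: bystander: glass jar of pens and brushes, 76 mm across, about 180 mm high; origin at its underside or end. Leave it alone.
- mallet: bystander: wooden mallet 220 mm long, lying; origin at its underside or end. Leave it alone.
- screwdriver: bystander: screwdriver 190 mm long, lying; origin at its underside or end. Leave it alone.
- mandrel: bystander: tapered steel ring mandrel 200 mm long, lying; origin at its underside or end. Leave it alone.
Not all that is in view belongs to the job. There is more than one size of the case; the one meant has the size given above.

How it is judged:
On the way, in this order (a step that is already met when the one before it is completed fails the run):
1. the die that matches the sample on the green pad lies in the case, let go, while the lid still stands open (value of joint lid above 1.2 rad and ((horizontal distance between sample_c_center and job_pad_top below 0.05 m and (x of die_c_center in the frame of case_in between -0.065 and 0.065 m and y of die_c_center in the frame of case_in between -0.07 and 0.07 m and z of die_c_center in the frame of case_in between 0.004 and 0.018 m) and contact force between die_c and the fingers below 0.1 N) or (horizontal distance between sample_s_center and job_pad_top below 0.05 m and (x of die_s_center in the frame of case_in between -0.065 and 0.065 m and y of die_s_center in the frame of case_in between -0.07 and 0.07 m and z of die_s_center in the frame of case_in between 0.004 and 0.018 m) and contact force between die_s and the fingers below 0.1 N) or (horizontal distance between sample_t_center and job_pad_top below 0.05 m and (x of die_t_center in the frame of case_in between -0.065 and 0.065 m and y of die_t_center in the frame of case_in between -0.07 and 0.07 m and z of die_t_center in the frame of case_in between 0.004 and 0.018 m) and contact force between die_t and the fingers below 0.1 N))), for 0.2 s.
2. the lid is pressed shut past its catch (value of joint lid below 0.02 rad), for 0.2 s.
At the end, for the whole second after the job is handed in: The lid is shut past its catch (under 0.02 rad), the matching die lies flat inside the case, and the two other dies are within 60 mm of where they began, in their bins (value of joint lid below 0.02 rad and ((horizontal distance between sample_c_center and job_pad_top below 0.05 m and ((x of die_c_center in the frame of case_in between -0.065 and 0.065 m and y of die_c_center in the frame of case_in between -0.07 and 0.07 m and z of die_c_center in the frame of case_in between 0.004 and 0.018 m) and distance of each of die_s_center, die_t_center from where it was at the start of the episode below 0.06 m)) or (horizontal distance between sample_s_center and job_pad_top below 0.05 m and ((x of die_s_center in the frame of case_in between -0.065 and 0.065 m and y of die_s_center in the frame of case_in between -0.07 and 0.07 m and z of die_s_center in the frame of case_in between 0.004 and 0.018 m) and distance of each of die_c_center, die_t_center from where it was at the start of the episode below 0.06 m)) or (horizontal distance between sample_t_center and job_pad_top below 0.05 m and ((x of die_t_center in the frame of case_in between -0.065 and 0.065 m and y of die_t_center in the frame of case_in between -0.07 and 0.07 m and z of die_t_center in the frame of case_in between 0.004 and 0.018 m) and distance of each of die_c_center, die_s_center from where it was at the start of the episode below 0.06 m)))); the robot touches nothing.
It fails at once if the lid is pushed with more than 45 N (contact force between lid and the fingers above 45 N or contact force between lid and the arm above 45 N).
It fails at once if a die is let go above the case's walls ((horizontal distance between die_c_center and case_in below 0.07 m and height (world z) of die_c_center above 0.075 m and contact force between die_c and the fingers below 0.05 N) or (horizontal distance between die_s_center and case_in below 0.07 m and height (world z) of die_s_center above 0.075 m and contact force between die_s and the fingers below 0.05 N) or (horizontal distance between die_t_center and case_in below 0.07 m and height (world z) of die_t_center above 0.075 m and contact force between die_t and the fingers below 0.05 N)).
It fails at once if a sample is moved by more than 30 mm (distance of any of sample_c_center, sample_s_center, sample_t_center from where it was at the start of the episode above 0.03 m).
It fails at once if a bystander is moved by more than 40 mm (distance of any of bench_block, brass_cup, pen_jar, mallet, screwdriver, mandrel from where it was at the start of the episode above 0.04 m).
It also fails if it takes over 72 s, if anything falls off the work surface, if the arm or the gripper's body presses on something with over 40 N, if the wrist force passes 120 N, or if a joint passes its speed limit or range.

## Working session

There is one attempt and no reset: what is moved stays moved. The work goes in short steps, Python scripts to look and compute and a tool call to move; the robot and the scene stay as the last step left them, time stands still between calls to the robot, and variables do not carry over. Pictures are saved under pics/ and viewed, at most 10 in all, crops included, and the job is handed in when it is done.

Besides the shell and the picture viewer there is one more tool, called after "Call:" as name(argument=value, ...), one argument or row to a line, values as JSON. arm_command: Moves the arm, as the interface text tells. Scaled input: -1 to 1 covers 250 mm each way for a shift and 90 degrees each way for a turn. Its arguments: {"type":"object","properties":{"deltas":{"type":"array","items":{"type":"array","items":{"type":"number"}}},"gripper":{"type":"number"},"force":{"type":"number"}},"required":["deltas"]}

```bash
mkdir -p pics && cat > h.py <<'E'
from rig import *
import numpy as np, cv2, pickle
def snap(name,fn):
    f=grab_frame(name); pickle.dump(f,open(fn+'.pkl','wb'))
    cv2.imwrite('pics/'+fn+'.png',f['color'][:,:,::-1]); return f
def load(fn): return pickle.load(open(fn+'.pkl','rb'))
def ray(f,u,v):
    K=np.array(f['mtx']);p=cv2.undistortPoints(np.array([[[u,v]]],float),K,np.array([f['k1'],0,0,0],float))[0,0]
    return np.array([p[0],-p[1],-1.])
def px(f,u,v):
    E=np.array(f['extrinsics']);d=f['depth'][int(round(v)),int(round(u))]
    return (E@np.r_[ray(f,u,v)*d,1])[:3]
def pz(f,u,v,z):
    E=np.array(f['extrinsics']);r=E[:3,:3]@ray(f,u,v);o=E[:3,3]
    return o+r*(z-o[2])/r[2]
E
python3 - <<'E'
from h import *
snap('top','top1');snap('scene','sc1');s=get_state();print(s)
E
```

```text
{'time_s': 0.1, 'q': array([ 1.07051185,  0.41794021, -0.0103141 ,  1.61410893,  0.00467375,
        1.11069157, -0.05298234]), 'qvel': array([ 0.00040247, -0.0022999 , -0.00034334, -0.00161063,  0.00057829,
        0.00060502, -0.0020297 ]), 'joint_torque': array([ 1.92750485e-03, -8.52576542e+01,  6.40067775e-01, -4.26691818e+01,
       -4.90193255e-02,  1.66261982e-02,  7.14880980e-05]), 'tool_pos': array([ 0.27661754, -0.5600249 ,  0.16567374]), 'tcp_rot': array([-5.39846356e-04,  9.73801877e-01,  2.27397424e-01, -1.56190732e-04]), 'force': array([-0.60822949,  0.32453758, -0.26831936]), 'moment': array([-0.00293968, -0.02632557, -0.01686311]), 'gripper_force': 0.0, 'finger_gap': 0.094068965901603}
```

View pics/top1.png

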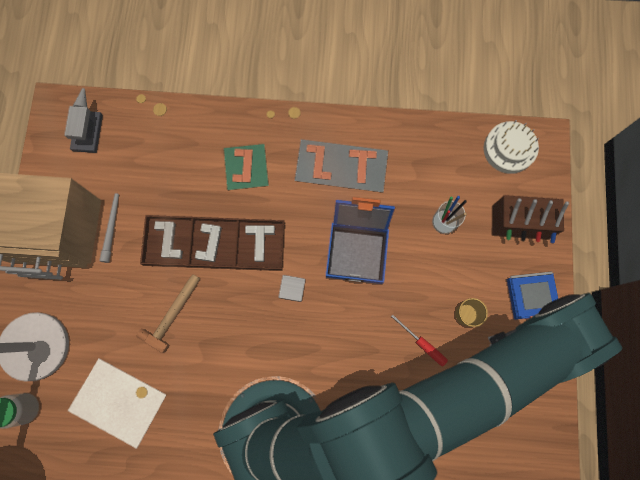

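View pics/sc1.png

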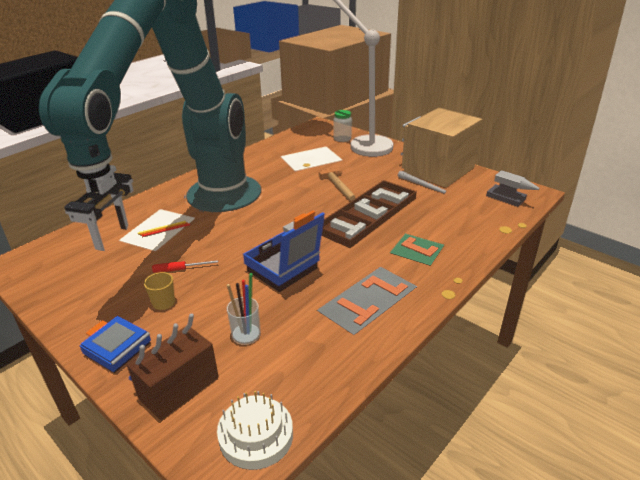

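The top view shows the sample on the pad at (243,166), which is a C. The matching C die is in the middle bin at about (207,242). The case is at about (357,255), with its lid open toward the far side. Next I'll enlarge the bins and case.

```bash
python3 - <<'E'
from h import *
f=load('top1')
c=f['color'][185:295,180:400,::-1]
cv2.imwrite('pics/crop1.png',cv2.resize(c,None,fx=3.6,fy=3.6,interpolation=cv2.INTER_CUBIC))
E=np.array(f['extrinsics']);print(E.round(3),f['mtx'],f['k1'])
for n,u,v in [('die',213,243),('tab',366,206),('casefloor',357,255),('bench',300,320),('rimL',329,262)]: print(n,px(f,u,v).round(4))
E
```

```text
[[ 0.071  0.974 -0.216  0.196]
 [-0.997  0.07  -0.01  -0.106]
 [ 0.006  0.217  0.976  1.567]
 [ 0.     0.     0.     1.   ]] [[563.34283946   0.         322.19135   ]
 [  0.         563.34283946 234.32303889]
 [  0.           0.           1.        ]] 0.031751774931367806
die [0.4915 0.2118 0.0212]
tab [ 0.575  -0.1963  0.2157]
casefloor [ 0.4905 -0.1931 -0.0005]
bench [ 0.2974 -0.0469  0.0024]
rimL [ 0.459  -0.1153  0.0333]
```

View pics/crop1.png

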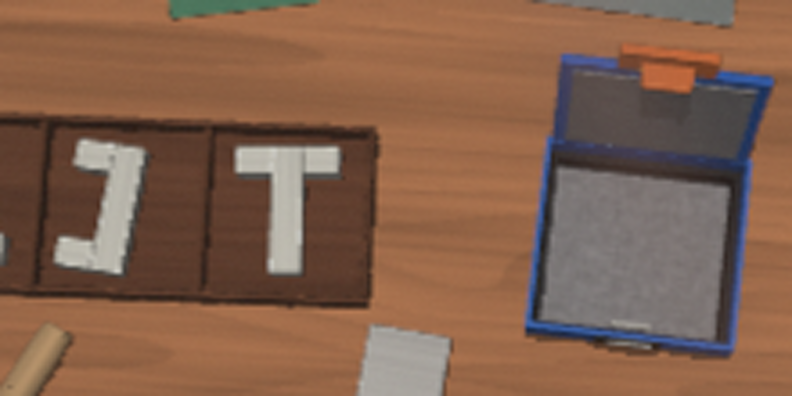

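The crop shows the C die's bar from (132,146) to (110,272). The case rim corners are at (527,330), (733,352), (552,140) and (747,160).

```bash
python3 - <<'E'
from h import *
f=load('top1')
g=lambda x,y:(180+(x+.5)/3.6-.5,185+(y+.5)/3.6-.5)
a=pz(f,*g(132,146),.027);b=pz(f,*g(110,272),.027)
print('die',a,b,(a+b)/2,np.linalg.norm(a-b),np.degrees(np.arctan2(*(a-b)[1::-1])))
for z in (.046,.054,.062):
    P=[pz(f,*g(*p),z)[:2] for p in [(527,330),(733,352),(552,140),(747,160)]]
    print(z,np.linalg.norm(P[0]-P[1]),np.linalg.norm(P[0]-P[2]),np.linalg.norm(P[1]-P[3]),np.mean(P,0),np.degrees(np.arctan2(*(P[0]-P[1])[::-1])),P)
# heights
for v in range(222,284,6):
    zs=[px(f,u,v) for u in range(324,392)]
    m=[p for p in zs if .03<p[2]<.075]
    print(v,[tuple((p*1000).round().astype(int)) for p in m])
c=load('sc1')
E
```

```text
die [0.54178869 0.20710464 0.027     ] [0.44160506 0.2128155  0.027     ] [0.49169688 0.20996007 0.027     ] 0.1003462740513295 -3.262553903946612
0.046 0.1562120709453079 0.14903399919601654 0.14933128769249304 [ 0.4886199  -0.19106224] 87.98078235323837 [array([ 0.4168606 , -0.10981292]), array([ 0.41135652, -0.26592799]), array([ 0.56562192, -0.11882419]), array([ 0.56064056, -0.26968384])]
0.054 0.15539061279878788 0.14825028771964216 0.14854601289226152 [ 0.48707893 -0.190615  ] 87.98078235323835 [array([ 0.41569698, -0.10979295]), array([ 0.41022184, -0.26508707]), array([ 0.56367602, -0.11875682]), array([ 0.55872086, -0.26882317])]
0.062 0.15456915465226778 0.14746657624326803 0.14776073809202997 [ 0.48553795 -0.19016777] 87.9807823532384 [array([ 0.41453336, -0.10977297]), array([ 0.40908716, -0.26424615]), array([ 0.56173012, -0.11868946]), array([ 0.55680116, -0.2679625 ])]
222 [(np.int64(565), np.int64(-121), np.int64(67)), (np.int64(564), np.int64(-124), np.int64(72))]
228 [(np.int64(550), np.int64(-117), np.int64(57)), (np.int64(556), np.int64(-123), np.int64(33)), (np.
[... 6531 characters left out ...]
int64(412), np.int64(-229), np.int64(31)), (np.int64(412), np.int64(-231), np.int64(34)), (np.int64(412), np.int64(-234), np.int64(34)), (np.int64(412), np.int64(-236), np.int64(36)), (np.int64(411), np.int64(-238), np.int64(42)), (np.int64(411), np.int64(-241), np.int64(42)), (np.int64(410), np.int64(-243), np.int64(51)), (np.int64(412), np.int64(-247), np.int64(43)), (np.int64(411), np.int64(-249), np.int64(50)), (np.int64(412), np.int64(-252), np.int64(43)), (np.int64(411), np.int64(-254), np.int64(50)), (np.int64(411), np.int64(-256), np.int64(54)), (np.int64(410), np.int64(-259), np.int64(58)), (np.int64(410), np.int64(-261), np.int64(59)), (np.int64(410), np.int64(-264), np.int64(60))]
```

```bash
cat >> h.py <<'E'
from scipy.spatial.transform import Rotation as R
def plan(x,y,z,yaw):  # tool-x heading yaw deg, pointing down
    s=get_state();q=s['tcp_rot'];r=R.from_quat(np.r_[q[1:],q[0]]);M=r.as_matrix()
    T=R.from_euler('z',yaw,degrees=True)*R.from_euler('x',180,degrees=True)
    d=M.T@(np.array([x,y,z])-s['tool_pos'])/.25
    t=(r.inv()*T).as_rotvec()/(np.pi/2)
    d2=T.as_matrix().T@(np.array([x,y,z])-s['tool_pos'])/.25
    print('t',s['time_s'],'pos',s['tool_pos'].round(4),'shift',d.round(3),'turn',t.round(3),'shift in final axes',d2.round(3),'F',s['force'].round(1),'gap',s['finger_gap'].round(4),'gf',s['gripper_force'])
E
```

Call:
arm_command(
  deltas=[
    [0,0,-0.08,0,0,0.082],
    [0,0,-0.08,0,0,0.082],
    [0,0,-0.08,0,0,0.082],
    [0,0,0,0,0,0.083],
  ],
  gripper=-0.25,
)

```text
time_s: 0.5
tool_pos: [0.2772, -0.5613, 0.2287]
tcp_rot: [0.001, 0.999, -0.032, 0.001]
force: [0.1, -0.8, -0.4]
finger_gap: 0.0651
gripper_force: 0.0
```

```bash
python3 -c "
from h import *
plan(.48,.21,.2,-3.3)"
```

```text
Traceback (most recent call last):
  File "h.py", line 23, in plan
    print('t',s['time_s'],'pos',s['tool_pos'].round(4),'shift',d.round(3),'turn',t.round(3),'shift in final axes',d2.round(3),'F',s['force'].round(1),'gap',s['finger_gap'].round(4),'gf',s['gripper_force'])
                                                                                                                                                            ^^^^^^^^^^^^^^^^^^^^^
AttributeError: 'float' object has no attribute 'round'
```

Call:
arm_command(
  deltas=[
    [0.036,-0.184,0,0,0,0],
    [0.036,-0.184,0,0,0,0],
    [0.036,-0.184,0,0,0,0],
    [0.036,-0.184,0,0,0,0],
    [0.036,-0.184,0,0,0,0],
    [0.036,-0.184,0,0,0,0],
    [0.036,-0.184,0,0,0,0],
    [0.036,-0.184,0,0,0,0],
    [0.036,-0.184,0,0,0,0],
    [0.036,-0.184,0,0,0,0],
    [0.036,-0.184,0,0,0,0],
    [0.036,-0.184,0,0,0,0],
  ],
)

```text
time_s: 1.7
tool_pos: [0.4165, -0.0137, 0.2263]
tcp_rot: [0.0, 1.0, -0.029, 0.0]
force: [2.1, -0.9, -0.4]
finger_gap: 0.0588
gripper_force: 0.0
```

Call:
arm_command(
  deltas=[
    [0.036,-0.184,0.02,0,0,0],
    [0.036,-0.184,0.02,0,0,0],
    [0.036,-0.184,0.02,0,0,0],
    [0.036,-0.184,0.02,0,0,0],
    [0.036,-0.184,0.02,0,0,0],
    [0,0,0,0,0,0],
    [0,0,0,0,0,0],
  ],
)

```text
time_s: 2.4
tool_pos: [0.4744, 0.2121, 0.2006]
tcp_rot: [-0.0, 1.0, -0.028, -0.001]
force: [-0.1, -0.3, -0.1]
finger_gap: 0.0588
gripper_force: 0.0
```

```bash
sed -i "s/s\['finger_gap'\].round(4)/s['finger_gap']/" h.py && python3 -c "
from h import *
plan(.4917,.21,.2,-3.3);f=snap('wrist','w1');print(np.array(f['extrinsics']).round(3))"
```

```text
t 2.4 pos [0.4744 0.2121 0.2006] shift [0.07  0.004 0.002] turn [-0.     0.001  0.001] shift in final axes [0.07  0.004 0.002] F [-0.1 -0.3 -0.1] gap 0.05875640066625719 gf 0.0
[[-0.055  0.969  0.242  0.545]
 [-0.998 -0.053 -0.014  0.208]
 [-0.001 -0.243  0.97   0.418]
 [ 0.     0.     0.     1.   ]]
```

View pics/w1.png

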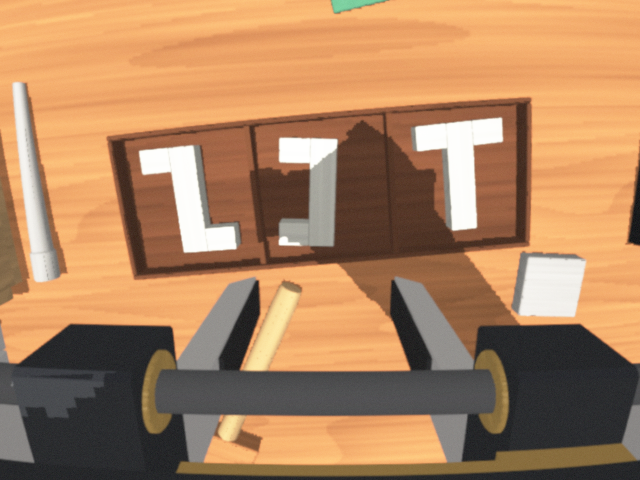

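The wrist view shows the C die with its bar from about (324,139) to (321,246), and the inside of the C facing +y.

```bash
python3 -c "
from h import *
f=load('w1');a=pz(f,324,139,.027);b=pz(f,321,246,.027);print(a,b,(a+b)/2,np.linalg.norm(a-b),np.degrees(np.arctan2(*(a-b)[1::-1])))
c=(a+b)/2
plan(c[0],c[1],.02,np.degrees(np.arctan2(*(a-b)[1::-1])))"
```

```text
[0.54258982 0.20934375 0.027     ] [0.44346407 0.2177165  0.027     ] [0.49302694 0.21353012 0.027     ] 0.09947873325683061 -4.828078993643113
t 2.45 pos [0.4746 0.2109 0.2009] shift [ 0.074 -0.015  0.723] turn [0.    0.001 0.017] shift in final axes [ 0.073 -0.017  0.724] F [ 0.3 -0.3 -0.5] gap 0.05872115273422351 gf 0.0
```

Call:
arm_command(
  deltas=[
    [0.037,-0.004,0.15,0,0,0.006],
    [0.037,-0.004,0.15,0,0,0.006],
    [0,0,0.15,0,0,0],
    [0,0,0.15,0,0,0],
    [0,0,0.12,0,0,0],
    [0,0,0.04,0,0,0],
    [0,0,0,0,0,0],
    [0,0,0,0,0,0],
  ],
)

```text
time_s: 3.25
tool_pos: [0.4943, 0.2121, 0.0127]
tcp_rot: [-0.0, 0.999, -0.039, 0.001]
force: [1.0, -0.1, 0.0]
finger_gap: 0.0589
gripper_force: 0.0
```

Call:
arm_command(
  deltas=[
    [0,0,0,0,0,0],
    [0,0,0,0,0,0],
    [0,0,0,0,0,0],
    [0,0,0,0,0,0],
    [0,0,0,0,0,0],
    [0,0,0,0,0,0],
    [0,0,0,0,0,0],
  ],
  gripper=1,
  force=35,
)

```text
time_s: 3.95
tool_pos: [0.4934, 0.2123, 0.0112]
tcp_rot: [-0.0, 0.999, -0.038, -0.0]
force: [1.3, 0.3, 0.1]
finger_gap: 0.006
gripper_force: 0.0
```

```bash
python3 -c "
from h import *
f=snap('wrist','w2');g=snap('scene','s2')
c=cv2.resize(g['color'][130:280,280:480,::-1],(800,600),interpolation=cv2.INTER_CUBIC)
a=np.hstack([cv2.resize(f['color'][:,:,::-1],(400,300)),cv2.resize(c,(400,300))]);cv2.imwrite('pics/w2s.png',a)
print(get_state()['finger_gap'],get_state()['gripper_force'])"
```

```text
0.0009102945728145208 0.0
```

View pics/w2s.png

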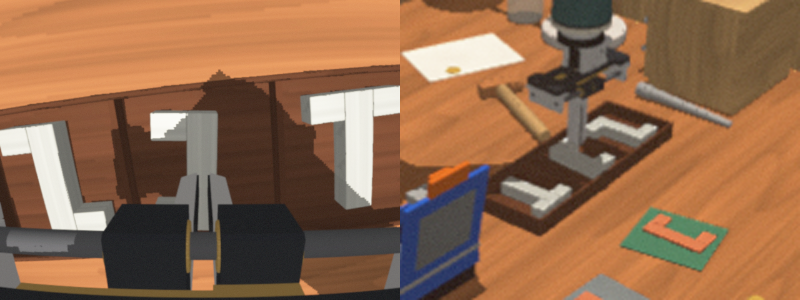

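The fingers shut above the bar without gripping it, and the die hasn't moved. I'll check actual heights from the wrist depth.

```bash
python3 -c "
from h import *
for n,P in (('w1',[(324,190),(296,190),(360,190),(230,160),(550,290),(300,60),(240,300),(410,300),(295,150)]),('w2',[(325,215),(325,190),(400,250),(312,290),(340,290),(320,285),(318,300),(262,200)])):
  f=load(n);print(np.array(f['extrinsics'])[:3,3])
  for p in P: print(n,p,px(f,*p).round(4),f['depth'][p[1],p[0]])
f=load('top1')
for p in [(213,243),(211,248),(215,235),(200,245),(225,245),(264,250),(290,290)]: print('top',p,px(f,*p).round(4))
print(get_state()['tool_pos'],get_state()['q'])
"
```

```text
[0.54454014 0.20811627 0.41841984]
w1 (324, 190) [0.4966 0.2119 0.0272] 0.39123544
w1 (296, 190) [0.4954 0.2394 0.0049] 0.41354036
w1 (360, 190) [0.492  0.1771 0.0048] 0.41353896
w1 (230, 160) [0.5281 0.3009 0.0056] 0.40577567
w1 (550, 290) [ 0.3819 -0.0143  0.0194] 0.42332372
w1 (300, 60) [ 0.6165  0.2278 -0.0007] 0.38938504
w1 (240, 300) [0.486  0.2439 0.2675] 0.16105369
w1 (410, 300) [0.4823 0.1791 0.2671] 0.16148613
w1 (295, 150) [0.5343 0.2361 0.0268] 0.3827877
[0.56316114 0.20698856 0.22915987]
w2 (325, 215) [0.5264 0.2099 0.0258] 0.20620373
w2 (325, 190) [0.5388 0.209  0.0276] 0.20155624
w2 (400, 250) [0.5001 0.1706 0.0046] 0.23241016
w2 (312, 290) [0.5036 0.2169 0.0671] 0.17183371
w2 (340, 290) [0.503  0.2056 0.0678] 0.17102298
w2 (320, 285) [0.4914 0.2151 0.0275] 0.21315901
w2 (318, 300) [0.4834 0.2167 0.0273] 0.21530896
w2 (262, 200) [0.5362 0.2395 0.027 ] 0.20324694
top (213, 243) [0.4915 0.2118 0.0212]
top (211, 248) [0.4753 0.2138 0.0306]
top (215, 235) [0.514  0.2081 0.0248]
top (200, 245) [0.4863 0.2509 0.005 ]
top (225, 245) [0.4917 0.1811 0.0033]
top (264, 250) [0.4844 0.0695 0.0076]
top (290, 290) [ 0.3753 -0.0138  0.0233]
[0.49342108 0.21231667 0.01123692] [-0.04334169  0.52255018 -0.52380195  1.93863362  0.36490976  0.77440717
 -2.42161185]
```

```bash
python3 -c "
from h import *
f=load('w2')
for u in (300,312,334,345): print(u,[(v,*(px(f,u,v)*1000).round().astype(int).tolist()) for v in range(262,320,5)])
f=grab_frame('scene')
# finger tip region in scene: crop 130..280,280..480 -> tip near (575-400)/400*200+280, 150/300*150+130
for v in range(180,215,3): print(v,[(px(f,u,v)*1000).round().astype(int).tolist() for u in (362,366,370)])
print(get_state()['finger_gap'])
"
```

```text
300 [(262, 504, 224, 27), (267, 501, 224, 26), (272, 499, 225, 26), (277, 496, 225, 26), (282, 504, 222, 57), (287, 504, 222, 63), (292, 504, 222, 69), (297, 503, 221, 74), (302, 504, 221, 80), (307, 504, 221, 84), (312, 504, 221, 89), (317, 504, 220, 94)]
312 [(262, 503, 218, 25), (267, 501, 218, 26), (272, 498, 219, 26), (277, 503, 217, 49), (282, 504, 217, 58), (287, 504, 217, 64), (292, 504, 217, 70), (297, 504, 217, 75), (302, 504, 216, 80), (307, 503, 216, 83), (312, 502, 216, 87), (317, 502, 216, 90)]
334 [(262, 503, 207, 26), (267, 500, 207, 26), (272, 497, 208, 26), (277, 495, 208, 26), (282, 501, 208, 53), (287, 502, 208, 60), (292, 502, 208, 66), (297, 501, 208, 71), (302, 502, 208, 77), (307, 501, 208, 81), (312, 501, 208, 86), (317, 502, 209, 91)]
345 [(262, 502, 202, 25), (267, 499, 202, 26), (272, 497, 202, 27), (277, 494, 202, 26), (282, 503, 203, 58), (287, 502, 203, 63), (292, 503, 204, 70), (297, 503, 204, 75), (302, 502, 204, 79), (307, 502, 204, 84), (312, 502, 205, 89), (317, 503, 205, 94)]
180 [[514, 149, 163], [494, 197, 137], [498, 214, 131]]
183 [[345, 378, 3], [494, 199, 125], [499, 212, 122]]
186 [[363, 354, 6], [1362, -999, 903], [496, 218, 107]]
189 [[373, 341, 2], [495, 199, 104], [500, 213, 100]]
192 [[387, 323, 2], [495, 198, 93], [501, 213, 89]]
195 [[423, 275, 24], [493, 202, 79], [503, 211, 79]]
198 [[427, 270, 15], [501, 192, 75], [502, 213, 67]]
201 [[457, 230, 32], [487, 211, 51], [502, 214, 55]]
204 [[463, 223, 25], [464, 244, 16], [467, 263, 9]]
207 [[481, 198, 31], [491, 207, 31], [502, 215, 31]]
210 [[482, 198, 20], [495, 203, 23], [512, 202, 30]]
213 [[478, 203, 5], [497, 200, 13], [516, 196, 23]]
0.00051245834869675
```

Both cameras put the real fingertips at z≈0.052, while the reported TCP is at z≈0.011. That is about 41 mm of difference. I'll check whether the offset is constant by using w1 and the first scene frame.

```bash
python3 -c "
from h import *
f=load('w1')
for u in (245,255,395,402): print(u,[(v,*(px(f,u,v)*1000).round().astype(int).tolist()) for v in range(276,300,3)])
f=load('sc1')
for u in (97,99,122,124): print(u,[(v,*(px(f,u,v)*1000).round().astype(int).tolist()) for v in range(215,252,4)])
f=load('w2')
for u in (200,420): print(u,[(v,*(px(f,u,v)*1000).round().astype(int).tolist()) for v in range(310,470,12)])
"
```

```text
245 [(276, 408, 299, -1), (279, 486, 246, 243), (282, 486, 246, 247), (285, 486, 245, 250), (288, 486, 244, 255), (291, 486, 243, 259), (294, 486, 243, 262), (297, 486, 243, 264)]
255 [(276, 408, 289, 1), (279, 486, 242, 242), (282, 484, 242, 242), (285, 484, 242, 246), (288, 484, 241, 250), (291, 484, 241, 252), (294, 482, 241, 252), (297, 481, 241, 252)]
395 [(276, 400, 143, 0), (279, 482, 181, 241), (282, 481, 181, 242), (285, 481, 181, 246), (288, 481, 182, 250), (291, 480, 182, 252), (294, 478, 182, 250), (297, 478, 183, 252)]
402 [(276, 400, 136, 0), (279, 482, 178, 242), (282, 482, 179, 247), (285, 482, 179, 249), (288, 482, 180, 254), (291, 482, 180, 257), (294, 482, 181, 259), (297, 481, 181, 260)]
97 [(215, 337, -604, 320), (219, 336, -606, 310), (223, -170, -417, 3), (227, 310, -602, 275), (231, 310, -605, 266), (235, 314, -609, 259), (239, 305, -608, 243), (243, 307, -612, 234), (247, 305, -614, 223), (251, -19, -500, 1)]
99 [(215, 337, -600, 318), (219, -195, -397, 0), (223, -168, -411, 1), (227, -148, -423, -1), (231, -118, -438, 3), (235, 307, -602, 252), (239, 306, -6
[... 438 characters left out ...]
 (239, -16, -406, -1), (243, 8, -420, 1), (247, 27, -431, 0), (251, 47, -443, 1)]
200 [(310, 482, 278, 26), (322, 466, 287, 4), (334, 529, 233, 156), (346, 529, 232, 161), (358, 529, 231, 165), (370, 528, 230, 169), (382, 528, 229, 172), (394, 526, 229, 172), (406, 523, 230, 171), (418, 521, 231, 171), (430, 520, 230, 172), (442, 517, 231, 172), (454, 514, 232, 171), (466, 515, 231, 175)]
420 [(310, 464, 160, 4), (322, 456, 160, 4), (334, 526, 192, 156), (346, 526, 193, 161), (358, 526, 194, 166), (370, 526, 194, 168), (382, 525, 195, 171), (394, 524, 195, 172), (406, 521, 195, 171), (418, 519, 195, 171), (430, 517, 195, 171), (442, 513, 195, 171), (454, 512, 195, 172), (466, 511, 196, 174)]
```

The offset is constant at +41 mm: true tip z = reported z + 0.041, and x and y agree. I'll open the fingers, go down by the missing amount and grasp.

Call:
arm_command(
  deltas=[
    [0,0,0,0,0,0],
    [0,0,0,0,0,0],
    [0,0,0,0,0,0],
    [0,0,0,0,0,0],
    [0,0,0,0,0,0],
    [0,0,0,0,0,0],
    [0,0,0,0,0,0],
    [0,0,0,0,0,0],
  ],
  gripper=-0.25,
)

```text
time_s: 4.9
tool_pos: [0.4934, 0.2123, 0.0112]
tcp_rot: [-0.0, 0.999, -0.038, -0.0]
force: [0.2, -0.8, 0.2]
finger_gap: 0.0581
gripper_force: 0.0
```

Call:
arm_command(
  deltas=[
    [0,0,0.04,0,0,0],
    [0,0,0.04,0,0,0],
    [0,0,0.03,0,0,0],
    [0,0,0.03,0,0,0],
    [0,0,0.02,0,0,0],
    [0,0,0,0,0,0],
    [0,0,0,0,0,0],
  ],
)

```text
time_s: 5.6
tool_pos: [0.4934, 0.2124, -0.0287]
tcp_rot: [-0.0, 0.999, -0.038, -0.0]
force: [-0.3, -0.2, 0.8]
finger_gap: 0.0587
gripper_force: 0.0
```

Call:
arm_command(
  deltas=[
    [0,0,0,0,0,0],
    [0,0,0,0,0,0],
    [0,0,0,0,0,0],
    [0,0,0,0,0,0],
    [0,0,0,0,0,0],
    [0,0,0,0,0,0],
    [0,0,0,0,0,0],
  ],
  gripper=1,
  force=40,
)

```text
time_s: 6.3
tool_pos: [0.4935, 0.2123, -0.0287]
tcp_rot: [-0.0, 0.999, -0.038, 0.0]
force: [0.0, 0.5, 1.8]
finger_gap: 0.0237
gripper_force: 40.0
```

Gripped at 23.7 mm. I'll lift, then make a half turn so the wrist camera faces away from the lid.

Call:
arm_command(
  deltas=[
    [0,0,-0.04,0,0,0],
    [0,0,-0.08,0,0,0],
    [0,0,-0.14,0,0,0],
    [0,0,-0.14,0,0,0],
    [0,0,-0.16,0,0,0],
    [0,0,0,0,0,0],
  ],
)

```text
time_s: 6.9
tool_pos: [0.4956, 0.2135, 0.1164]
tcp_rot: [-0.001, 0.999, -0.038, 0.003]
force: [0.7, 0.2, -1.6]
finger_gap: 0.0239
gripper_force: 40.0
```

Call:
arm_command(
  deltas=[
    [0,0,0,0,0,-0.092],
    [0,0,0,0,0,-0.092],
    [0,0,0,0,0,-0.092],
    [0,0,0,0,0,-0.092],
    [0,0,0,0,0,-0.092],
    [0,0,0,0,0,-0.092],
    [0,0,0,0,0,-0.092],
    [0,0,0,0,0,-0.092],
    [0,0,0,0,0,-0.092],
    [0,0,0,0,0,-0.092],
    [0,0,0,0,0,-0.092],
    [0,0,0,0,0,-0.092],
  ],
)

```text
time_s: 8.1
tool_pos: [0.4931, 0.2121, 0.111]
tcp_rot: [-0.0, 0.674, 0.739, -0.0]
force: [0.9, -0.8, -2.5]
finger_gap: 0.0235
gripper_force: 40.0
```

Call:
arm_command(
  deltas=[
    [0,0,0,0,0,-0.092],
    [0,0,0,0,0,-0.092],
    [0,0,0,0,0,-0.092],
    [0,0,0,0,0,-0.092],
    [0,0,0,0,0,-0.092],
    [0,0,0,0,0,-0.092],
    [0,0,0,0,0,-0.092],
    [0,0,0,0,0,-0.092],
    [0,0,0,0,0,-0.092],
    [0,0,0,0,0,-0.092],
    [0,0,0,0,0,0],
    [0,0,0,0,0,0],
  ],
)

```text
time_s: 9.3
tool_pos: [0.4932, 0.2122, 0.1111]
tcp_rot: [-0.0, 0.022, 1.0, -0.0]
force: [-0.1, -0.2, -1.2]
finger_gap: 0.0237
gripper_force: 40.0
```

```bash
python3 -c "
from h import *
print(get_state()['q']);plan(.486,-.176,.1,177.8)"
```

```text
[ 0.44595258  0.64260593 -1.22868529  1.86029115  0.67145257  1.13631154
  0.49780407]
t 9.3 pos [0.4932 0.2122 0.1111] shift [-0.039 -1.553  0.044] turn [-0.    -0.    -0.003] shift in final axes [-0.031 -1.553  0.044] F [-0.1 -0.2 -1.2] gap 0.02373160040568158 gf 39.9985009431839
```

Call:
arm_command(
  deltas=[
    [-0.004,-0.172,0,0,0,0],
    [-0.004,-0.172,0,0,0,0],
    [-0.004,-0.172,0,0,0,0],
    [-0.004,-0.172,0,0,0,0],
    [-0.004,-0.172,0,0,0,0],
    [-0.004,-0.172,0,0,0,0],
    [-0.004,-0.172,0,0,0,0],
    [-0.004,-0.172,0,0,0,0],
    [-0.004,-0.172,0,0,0,0],
    [0,0,0,0,0,0],
    [0,0,0,0,0,0],
  ],
)

```text
time_s: 10.4
tool_pos: [0.487, -0.1752, 0.1111]
tcp_rot: [-0.0, 0.022, 1.0, 0.0]
force: [0.5, 0.8, -1.1]
finger_gap: 0.0241
gripper_force: 40.0
```

```bash
python3 -c "
from h import *
print(get_state()['q']);plan(.486,-.176,.0,177.8)
a=snap('wrist','w3');b=snap('top','t3');c=snap('scene','s3')
cv2.imwrite('pics/m3.png',np.hstack([cv2.resize(a['color'][:,:,::-1],(400,300)),cv2.resize(b['color'][180:300,300:460,::-1],(400,300),interpolation=2)]))"
```

```text
[ 1.21604602  0.58839221 -1.21582295  1.90632393  0.62406786  1.09732226
  1.27361068]
t 10.4 pos [ 0.487  -0.1752  0.1111] shift [ 0.004 -0.003  0.444] turn [ 0.    -0.    -0.004] shift in final axes [ 0.004 -0.003  0.444] F [ 0.5  0.8 -1.1] gap 0.024070959847488742 gf 39.99885320663452
```

View pics/m3.png

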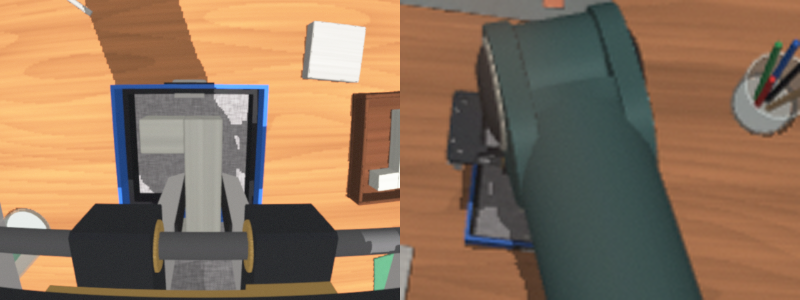

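The wrist view shows the held die over the open case. The collar's near corners are at about (178,137) and (429,139) at full scale, and the die looks level.

```bash
python3 -c "
from h import *
f=load('w3')
for z in (.059,):
  a=pz(f,178,138,z);b=pz(f,429,139,z);print(a,b,np.linalg.norm(a-b),(a+b)/2)
  print(pz(f,113*1.6,200*1.6,z),pz(f,264*1.6,200*1.6,z))
a=pz(f,135*1.6,97*1.6,.006);b=pz(f,249*1.6,97*1.6,.006);print('floor',a,b)
z=[px(f,u,v)[2] for u in (181,184,186) for v in range(150,230,4)]+[px(f,u,v)[2] for v in (140,143,145) for u in range(190,420,5)]
print('rim',np.percentile(z,[10,25,50,75,90]).round(4))
for p in [(325,200),(325,250),(325,300),(260,215)]: print('die',px(f,*p).round(4))
"
```

```text
[ 0.4132788  -0.26384403  0.059     ] [ 0.42106885 -0.10681479  0.059     ] 0.15722234757123754 [ 0.41717383 -0.18532941  0.059     ]
[ 0.53591386 -0.27721839  0.059     ] [ 0.54287576 -0.10964299  0.059     ]
floor [ 0.42667676 -0.25409175  0.006     ] [ 0.43283065 -0.11711294  0.006     ]
rim [0.0332 0.0338 0.0592 0.0606 0.0612]
die [ 0.4415 -0.1729  0.166 ]
die [ 0.4614 -0.1738  0.1661]
die [ 0.4824 -0.1747  0.1664]
die [ 0.446  -0.1983  0.1673]
```

Call:
arm_command(
  deltas=[
    [0,0,0.12,0,0,-0.002],
    [0,0,0.12,0,0,-0.002],
    [0.002,0,0.12,0,0,0],
    [0,0,0.08,0,0,0],
    [0,0,0.05,0,0,0],
    [0,0,0.04,0,0,0],
    [0,0,0.014,0,0,0],
    [0,0,0,0,0,0],
    [0,0,0,0,0,0],
  ],
)

```text
time_s: 11.45
tool_pos: [0.4872, -0.1748, -0.0241]
tcp_rot: [0.0, 0.016, 1.0, -0.0]
force: [-0.4, 0.3, -1.0]
finger_gap: 0.024
gripper_force: 40.0
```

Call:
arm_command(
  deltas=[
    [0,0,0.004,0,0,0],
    [0,0,0.004,0,0,0],
    [0,0,0,0,0,0],
  ],
)

```text
time_s: 11.75
tool_pos: [0.4868, -0.1749, -0.0267]
tcp_rot: [0.0, 0.017, 1.0, -0.0]
force: [0.1, 0.4, -2.5]
finger_gap: 0.0237
gripper_force: 40.0
```

Call:
arm_command(
  deltas=[
    [0,0,0.004,0,0,0],
    [0,0,0.004,0,0,0],
    [0,0,0,0,0,0],
  ],
)

```text
time_s: 12.05
tool_pos: [0.4869, -0.1749, -0.0277]
tcp_rot: [-0.0, 0.016, 1.0, -0.001]
force: [-10.4, -1.2, 29.1]
finger_gap: 0.0237
gripper_force: 40.0
```

Call:
arm_command(
  deltas=[
    [0,0,-0.004,0,0,0],
    [0,0,0,0,0,0],
    [0,0,0,0,0,0],
  ],
)

```text
time_s: 12.35
tool_pos: [0.4869, -0.1748, -0.0277]
tcp_rot: [0.0, 0.016, 1.0, -0.0]
force: [-1.8, -0.2, 5.6]
finger_gap: 0.0234
gripper_force: 40.0
```

Call:
arm_command(
  deltas=[
    [0,0,0,0,0,0],
    [0,0,0,0,0,0],
    [0,0,0,0,0,0],
    [0,0,0,0,0,0],
    [0,0,0,0,0,0],
    [0,0,0,0,0,0],
    [0,0,0,0,0,0],
  ],
  gripper=0,
)

```text
time_s: 13.05
tool_pos: [0.4868, -0.1747, -0.0277]
tcp_rot: [-0.0, 0.016, 1.0, 0.0]
force: [0.2, -0.5, -0.2]
finger_gap: 0.047
gripper_force: 0.0
```

Call:
arm_command(
  deltas=[
    [0,0,-0.02,0,0,0],
    [0,0,-0.06,0,0,0],
    [0,0,-0.12,0,0,0],
    [0,0,-0.16,0,0,0],
    [0,0,-0.18,0,0,0],
    [0,0,-0.18,0,0,0],
    [0,0,-0.18,0,0,0],
    [0,0,-0.18,0,0,0],
    [0,0,-0.12,0,0,0],
    [0,0,0,0,0,0],
    [0,0,0,0,0,0],
  ],
)

```text
time_s: 14.15
tool_pos: [0.4867, -0.1745, 0.273]
tcp_rot: [0.0, 0.016, 1.0, -0.001]
force: [-0.5, 0.0, -0.1]
finger_gap: 0.0469
gripper_force: 0.0
```

```bash
python3 -c "
from h import *
a=snap('wrist','w4');c=snap('scene','s4')
cv2.imwrite('pics/m4.png',np.hstack([cv2.resize(a['color'][:,:,::-1],(400,300)),cv2.resize(c['color'][190:310,230:390,::-1],(400,300),interpolation=2)]))
print(get_state()['q'],get_state()['tool_pos'])
f=c
# lid geometry from scene depth: blue/grey lid points behind x>.54, z>.075
E=np.array(f['extrinsics'])
P=np.array([px(f,u,v) for v in range(200,290) for u in range(240,330)])
m=(P[:,0]>.53)&(P[:,0]<.68)&(P[:,1]<-.13)&(P[:,1]>-.26)&(P[:,2]>.08)&(P[:,2]<.26)
P=P[m];print(len(P))
for z in np.arange(.08,.25,.02):
  k=abs(P[:,2]-z)<.01
  if k.sum(): print(z.round(2),k.sum(),np.percentile(P[k,0],[10,50,90]).round(3))
"
```

```text
[ 1.29231009  0.33776107 -1.23898722  1.71296322  0.32821775  1.32900147
  1.52821029] [ 0.4862333  -0.17447717  0.27167201]
1375
0.08 69 [0.569 0.572 0.573]
0.1 173 [0.571 0.575 0.577]
0.12 180 [0.575 0.578 0.581]
0.14 191 [0.578 0.581 0.584]
0.16 189 [0.581 0.584 0.587]
0.18 218 [0.584 0.587 0.589]
0.2 196 [0.587 0.589 0.592]
0.22 159 [0.573 0.592 0.595]
```

View pics/m4.png

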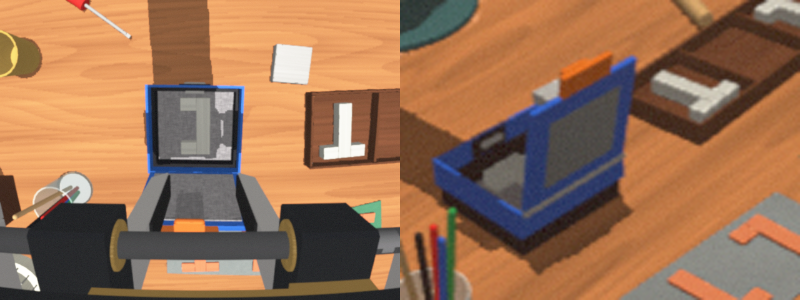

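The die lies flat in the tray (left panel, about (193,128)). The right panel shows the lid standing at about 1.72 rad. Next I'll shut the fingers, pass over the lid and go down behind it.

Call:
arm_command(
  deltas=[
    [-0.168,-0.012,0,0,0,0],
    [-0.168,-0.012,0,0,0,0],
    [-0.168,-0.012,0,0,0,0],
    [-0.168,-0.012,0,0,0,0],
    [0,0,0,0,0,0],
    [0,0,0,0,0,0],
  ],
  gripper=1,
  force=20,
)

```text
time_s: 14.85
tool_pos: [0.6543, -0.1909, 0.2704]
tcp_rot: [-0.001, 0.015, 1.0, 0.001]
force: [-0.6, 0.1, 0.3]
finger_gap: 0.0029
gripper_force: 0.0
```

Call:
arm_command(
  deltas=[
    [0,0,0.11,0,0,0],
    [0,0,0.11,0,0,0],
    [0,0,0.11,0,0,0],
    [0,0,0.11,0,0,0],
    [0,0,0.11,0,0,0],
    [0,0,0,0,0,0],
    [0,0,0,0,0,0],
  ],
)

```text
time_s: 15.55
tool_pos: [0.6537, -0.1925, 0.1357]
tcp_rot: [-0.0, 0.017, 1.0, 0.0]
force: [0.7, 0.5, 1.3]
finger_gap: 0.0007
gripper_force: 0.0
```

```bash
python3 -c "
from h import *
print(get_state()['q']);plan(.655,-.192,.134,178.2)
th=np.arange(1.72,.1,-.12);s=.125;n=.008
x=.559-s*np.cos(th)+n*np.sin(th)+.008;z=.0605+s*np.sin(th)+n*np.cos(th)-.041
for a,b,c in zip(th,x,z): print(a.round(2),b.round(4),c.round(4))
print(np.c_[-np.diff(x)/.25,-np.diff(z)/.25][:,:].round(3).tolist())
"
```

```text
[ 0.85671193  0.75281727 -0.99319413  1.46342242  0.64219876  1.27358793
  1.3367933 ]
t 15.55 pos [ 0.6537 -0.1925  0.1357] shift [-0.005  0.002  0.007] turn [ 0.    -0.    -0.001] shift in final axes [-0.005  0.002  0.007] F [0.7 0.5 1.3] gap 0.000664189742618491 gf 0.0
1.72 0.5935 0.1419
1.6 0.5786 0.1442
1.48 0.5636 0.1447
1.36 0.5487 0.1434
1.24 0.534 0.1403
1.12 0.5197 0.1355
1.0 0.5062 0.129
0.88 0.4935 0.1209
0.76 0.4819 0.1114
0.64 0.4715 0.1006
0.52 0.4625 0.0886
0.4 0.455 0.0755
0.28 0.4491 0.0617
0.16 0.4449 0.0473
[[0.059, -0.009], [0.06, -0.002], [0.06, 0.005], [0.059, 0.012], [0.057, 0.019], [0.054, 0.026], [0.051, 0.032], [0.046, 0.038], [0.042, 0.043], [0.036, 0.048], [0.03, 0.052], [0.024, 0.055], [0.017, 0.058]]
```

Call:
arm_command(
  deltas=[
    [0.08,0,0,0,0,0],
    [0.06,0,0,0,0,0],
    [0.03,0,0,0,0,0],
    [0.015,0,0,0,0,0],
    [0.015,0,0,0,0,0],
    [0.015,0,0,0,0,0],
    [0.015,0,-0.004,0,0,0],
    [0.015,0,-0.004,0,0,0],
    [0.015,0,-0.004,0,0,0],
    [0.015,0,-0.004,0,0,0],
  ],
)

```text
time_s: 16.55
tool_pos: [0.5852, -0.1899, 0.1387]
tcp_rot: [-0.0, 0.016, 1.0, 0.0]
force: [2.1, 0.7, -0.6]
finger_gap: 0.0005
gripper_force: 1.0
```

Call:
arm_command(
  deltas=[
    [0.021,0,-0.006,0,0,0],
    [0.021,0,-0.006,0,0,0],
    [0.021,0,-0.006,0,0,0],
    [0.021,0,-0.005,0,0,0],
    [0.02,0,0.002,0,0,0],
    [0.02,0,0.002,0,0,0],
    [0.02,0,0.002,0,0,0],
    [0.02,0,0.004,0,0,0],
    [0.02,0,0.004,0,0,0],
    [0.02,0,0.004,0,0,0],
  ],
)

```text
time_s: 17.55
tool_pos: [0.5341, -0.1882, 0.1398]
tcp_rot: [-0.0, 0.016, 1.0, 0.0]
force: [1.9, 1.6, 0.3]
finger_gap: 0.0006
gripper_force: 1.2
```

```bash
python3 -c "
from h import *
plan(.534,-.188,.1403,178.2)
c=snap('scene','s5');a=snap('wrist','w5')
cv2.imwrite('pics/m5.png',np.hstack([cv2.resize(a['color'][:,:,::-1],(400,300)),cv2.resize(c['color'][160:310,220:420,::-1],(400,300),interpolation=2)]))"
```

```text
t 17.55 pos [ 0.5341 -0.1882  0.1398] shift [ 0.001  0.001 -0.002] turn [ 0.    -0.    -0.001] shift in final axes [ 0.001  0.001 -0.002] F [1.9 1.6 0.3] gap 0.000579136991624875 gf 1.1708547023590654
```

View pics/m5.png

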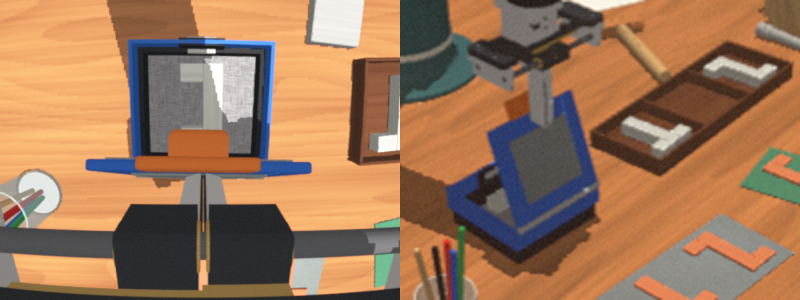

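The lid is following the finger, and the right panel shows it just past vertical on its way forward. I'll continue along the arc.

Call:
arm_command(
  deltas=[
    [0.028,0,0.009,0,0,0],
    [0.028,0,0.01,0,0,0],
    [0.027,0,0.013,0,0,0],
    [0.027,0,0.013,0,0,0],
    [0.025,0,0.016,0,0,0],
    [0.025,0,0.016,0,0,0],
    [0.023,0,0.019,0,0,0],
    [0.023,0,0.019,0,0,0],
    [0.021,0,0.022,0,0,0],
    [0.021,0,0.022,0,0,0],
  ],
)

```text
time_s: 18.65
tool_pos: [0.4722, -0.1863, 0.0998]
tcp_rot: [-0.0, 0.016, 1.0, 0.0]
force: [2.2, 0.6, 0.2]
finger_gap: 0.0007
gripper_force: 0.9
```

Call:
arm_command(
  deltas=[
    [0.018,0,0.024,0,0,0],
    [0.018,0,0.024,0,0,0],
    [0.015,0,0.026,0,0,0],
    [0.015,0,0.026,0,0,0],
    [0.012,0,0.027,0,0,0],
    [0.012,0,0.027,0,0,0],
    [0,0,0,0,0,0],
  ],
)

```text
time_s: 19.35
tool_pos: [0.4492, -0.1854, 0.0608]
tcp_rot: [-0.001, 0.016, 1.0, 0.0]
force: [0.1, 1.3, 0.8]
finger_gap: 0.0004
gripper_force: 0.0
```

The lid is nearly down. I'll lift, shift over the tab and come down onto it.

Call:
arm_command(
  deltas=[
    [0,0,-0.08,0,0,0],
    [0,0,-0.08,0,0,0],
    [0.08,0,0,0,0,0],
    [0.08,0,0,0,0,0],
    [0,0,0,0,0,0],
    [0,0,0,0,0,0],
  ],
)

```text
time_s: 19.95
tool_pos: [0.4102, -0.1847, 0.1019]
tcp_rot: [-0.0, 0.017, 1.0, -0.0]
force: [-0.3, -0.3, 0.5]
finger_gap: 0.0003
gripper_force: 0.0
```

```bash
python3 -c "
from h import *
plan(.408,-.186,.07,178.2)
f=snap('scene','s6');h=f['color'].astype(int)
m=(h[...,0]>170)&(h[...,1]>60)&(h[...,1]<140)&(h[...,2]<60)
P=[px(f,u,v) for v,u in zip(*np.nonzero(m))]
P=np.array([p for p in P if .36<p[0]<.46 and -.26<p[1]<-.1 and p[2]>.07]);print(len(P))
if len(P): print(P.mean(0),P.min(0),P.max(0))
Q=np.array([px(f,u,v) for v in range(190,300) for u in range(240,340)])
k=(Q[:,0]>.43)&(Q[:,0]<.57)&(Q[:,1]>-.25)&(Q[:,1]<-.21)&(Q[:,2]>.05)&(Q[:,2]<.13)
Q=Q[k]
for x in np.arange(.44,.57,.02):
  j=abs(Q[:,0]-x)<.01
  if j.sum(): print(x.round(2),j.sum(),np.median(Q[j,2]).round(4))
"
```

```text
t 19.95 pos [ 0.4102 -0.1847  0.1019] shift [ 0.009 -0.006  0.128] turn [-0.    -0.    -0.001] shift in final axes [ 0.009 -0.006  0.128] F [-0.3 -0.3  0.5] gap 0.00027451411508495384 gf 0.0
0
0.44 68 0.1003
0.46 78 0.0968
0.48 77 0.0924
0.5 85 0.087
0.52 84 0.082
0.54 81 0.0762
0.56 110 0.0676
```

Call:
arm_command(
  deltas=[
    [0.004,-0.005,0.04,0,0,0],
    [0.004,0,0.04,0,0,0],
    [0,0,0.03,0,0,0],
    [0,0,0.01,0,0,0],
    [0,0,0.01,0,0,0],
    [0,0,0.01,0,0,0],
    [0,0,0.01,0,0,0],
    [0,0,0.01,0,0,0],
  ],
)

```text
time_s: 20.8
tool_pos: [0.4082, -0.1855, 0.0617]
tcp_rot: [0.0, 0.016, 1.0, -0.0]
force: [-0.2, 0.4, 0.9]
finger_gap: 0.0005
gripper_force: 0.5
```

Call:
arm_command(
  deltas=[
    [0,0,0.01,0,0,0],
    [0,0,0.01,0,0,0],
    [0,0,0.01,0,0,0],
    [0,0,0.01,0,0,0],
    [0,0,0.01,0,0,0],
    [0,0,0.01,0,0,0],
    [0,0,0.008,0,0,0],
  ],
)

```text
time_s: 21.5
tool_pos: [0.4081, -0.1854, 0.0445]
tcp_rot: [-0.0, 0.016, 1.0, 0.0]
force: [-0.3, 0.6, 2.0]
finger_gap: 0.0004
gripper_force: 0.5
```

Call:
arm_command(
  deltas=[
    [0,0,0.004,0,0,0],
    [0,0,0.004,0,0,0],
    [0,0,0.004,0,0,0],
    [0,0,0.004,0,0,0],
    [0,0,0.003,0,0,0],
    [0,0,0,0,0,0],
  ],
)

```text
time_s: 22.1
tool_pos: [0.408, -0.1854, 0.0402]
tcp_rot: [-0.0, 0.016, 1.0, -0.0]
force: [-4.0, 1.8, 9.1]
finger_gap: -0.0001
gripper_force: 4.7
```

Call:
arm_command(
  deltas=[
    [0,0,0.002,0,0,0],
    [0,0,0.002,0,0,0],
    [0,0,0,0,0,0],
  ],
)

```text
time_s: 22.4
tool_pos: [0.4079, -0.1854, 0.0391]
tcp_rot: [-0.0, 0.016, 1.0, -0.0]
force: [-4.3, 1.2, 9.7]
finger_gap: 0.0006
gripper_force: 4.7
```

Call:
arm_command(
  deltas=[
    [0,0,0.002,0,0,0],
    [0,0,0,0,0,0],
  ],
)

```text
time_s: 22.6
tool_pos: [0.4078, -0.1854, 0.0385]
tcp_rot: [-0.0, 0.016, 1.0, -0.0]
force: [-3.8, 0.5, 7.8]
finger_gap: 0.0003
gripper_force: 3.8
```

Call:
arm_command(
  deltas=[
    [0,0,0.002,0,0,0],
    [0,0,0,0,0,0],
  ],
)

```text
time_s: 22.8
tool_pos: [0.4078, -0.1854, 0.038]
tcp_rot: [-0.0, 0.016, 1.0, -0.0]
force: [-4.6, -0.6, 6.5]
finger_gap: 0.0004
gripper_force: 3.1
```

Call:
arm_command(
  deltas=[
    [0,0,0.002,0,0,0],
    [0,0,0.002,0,0,0],
    [0,0,0,0,0,0],
  ],
)

```text
time_s: 23.1
tool_pos: [0.4077, -0.1854, 0.037]
tcp_rot: [-0.0, 0.016, 1.0, -0.0]
force: [-3.8, 0.8, 5.6]
finger_gap: 0.0005
gripper_force: 2.9
```

Call:
arm_command(
  deltas=[
    [0,0,0.002,0,0,0],
    [0,0,0.002,0,0,0],
    [0,0,0,0,0,0],
  ],
)

```text
time_s: 23.4
tool_pos: [0.4078, -0.1854, 0.0359]
tcp_rot: [-0.0, 0.016, 1.0, -0.0]
force: [-2.2, -0.1, 3.0]
finger_gap: 0.0006
gripper_force: 1.5
```

Call:
arm_command(
  deltas=[
    [0,0,0.002,0,0,0],
    [0,0,0.002,0,0,0],
    [0,0,0.002,0,0,0],
    [0,0,0,0,0,0],
  ],
)

```text
time_s: 23.8
tool_pos: [0.4082, -0.1854, 0.0344]
tcp_rot: [0.0, 0.016, 1.0, 0.0]
force: [-0.9, -0.2, 1.4]
finger_gap: 0.0007
gripper_force: 0.7
```

```bash
python3 -c "
from h import *
f=snap('scene','s7');plan(.408,-.186,.03,178.2)
Q=np.array([px(f,u,v) for v in range(190,300) for u in range(240,340)])
k=(Q[:,0]>.43)&(Q[:,0]<.57)&(Q[:,1]>-.25)&(Q[:,1]<-.21)&(Q[:,2]>.05)&(Q[:,2]<.13)
Q=Q[k]
for x in np.arange(.44,.57,.02):
  j=abs(Q[:,0]-x)<.01
  if j.sum(): print(x.round(2),j.sum(),np.median(Q[j,2]).round(4))
"
```

```text
t 23.85 pos [ 0.4083 -0.1854  0.0345] shift [ 0.001 -0.002  0.018] turn [ 0.     0.    -0.001] shift in final axes [ 0.001 -0.002  0.018] F [-0.6 -0.1  0.7] gap 0.00048027626848564216 gf 0.24287040134368
0.44 57 0.0742
0.46 58 0.0748
0.48 61 0.0741
0.5 68 0.0741
0.52 67 0.0735
0.54 68 0.0717
0.56 104 0.0668
```

Call:
arm_command(
  deltas=[
    [0,0,0.002,0,0,0],
    [0,0,0.001,0,0,0],
    [0,0,0,0,0,0],
  ],
)

```text
time_s: 24.15
tool_pos: [0.4083, -0.1854, 0.0338]
tcp_rot: [0.0, 0.016, 1.0, 0.0]
force: [-0.7, -0.9, 2.1]
finger_gap: 0.0006
gripper_force: 1.1
```

Call:
arm_command(
  deltas=[
    [0,0,0.001,0,0,0],
    [0,0,0,0,0,0],
  ],
)

```text
time_s: 24.35
tool_pos: [0.4082, -0.1854, 0.0335]
tcp_rot: [0.0, 0.016, 1.0, -0.0]
force: [-0.2, -0.0, 2.5]
finger_gap: 0.0009
gripper_force: 1.3
```

Call:
arm_command(
  deltas=[
    [0,0,0.002,0,0,0],
    [0,0,0.002,0,0,0],
    [0,0,0,0,0,0],
  ],
)

```text
time_s: 24.65
tool_pos: [0.4081, -0.1854, 0.0324]
tcp_rot: [-0.0, 0.016, 1.0, 0.0]
force: [0.7, 0.1, 0.2]
finger_gap: 0.0005
gripper_force: 0.3
```

Call:
arm_command(
  deltas=[
    [0,0,0.001,0,0,0],
    [0,0,0.001,0,0,0],
    [0,0,0,0,0,0],
  ],
)

```text
time_s: 24.95
tool_pos: [0.4081, -0.1854, 0.032]
tcp_rot: [-0.0, 0.016, 1.0, 0.0]
force: [-0.5, 0.0, 1.0]
finger_gap: 0.0007
gripper_force: 0.4
```

Call:
arm_command(
  deltas=[
    [0,0,0.002,0,0,0],
    [0,0,0.002,0,0,0],
    [0,0,0,0,0,0],
  ],
)

```text
time_s: 25.25
tool_pos: [0.408, -0.1853, 0.0309]
tcp_rot: [-0.0, 0.016, 1.0, 0.0]
force: [1.1, -0.6, -0.7]
finger_gap: 0.0006
gripper_force: 0.0
```

Call:
arm_command(
  deltas=[
    [0,0,0.001,0,0,0],
    [0,0,0.001,0,0,0],
    [0,0,0,0,0,0],
  ],
)

```text
time_s: 25.55
tool_pos: [0.4081, -0.1854, 0.0306]
tcp_rot: [-0.0, 0.016, 1.0, -0.0]
force: [-3.0, 0.6, 6.5]
finger_gap: 0.0007
gripper_force: 3.5
```

```bash
cat > lid.py <<'E'
from h import *
f=snap('scene','s8');plan(.408,-.186,.03,178.2)
v,u=np.mgrid[190:300,240:340]
Q=np.array([px(f,a,b) for a,b in zip(u.ravel(),v.ravel())])
k=(Q[:,0]>.43)&(Q[:,0]<.54)&(Q[:,1]>-.25)&(Q[:,1]<-.21)&(Q[:,2]>.062)&(Q[:,2]<.1)
Q=Q[k];A=np.c_[Q[:,0]-.559,Q[:,1]+.19,np.ones(len(Q))]
print('slope x',np.linalg.lstsq(A,Q[:,2],rcond=None)[0].round(4),np.median(Q[:,2]))
E
python3 lid.py
```

```text
t 25.6 pos [ 0.4081 -0.1854  0.0306] shift [ 0.    -0.002  0.002] turn [-0.    -0.    -0.001] shift in final axes [ 0.    -0.002  0.002] F [-1.9  0.7  8. ] gap 0.000275104870237002 gf 3.4788176394067705
slope x [0.0053 0.0478 0.0746] 0.07231348819231626
```

Call:
arm_command(
  deltas=[
    [0,0,0.002,0,0,0],
    [0,0,0,0,0,0],
  ],
)

```text
time_s: 25.8
tool_pos: [0.4081, -0.1854, 0.0304]
tcp_rot: [-0.0, 0.016, 1.0, -0.0]
force: [-5.9, 1.5, 16.3]
finger_gap: 0.0005
gripper_force: 7.9
```

Call:
arm_command(
  deltas=[
    [0,0,0.002,0,0,0],
    [0,0,0,0,0,0],
  ],
)

```text
time_s: 26.0
tool_pos: [0.4082, -0.1854, 0.0301]
tcp_rot: [-0.0, 0.016, 1.0, -0.0]
force: [-8.1, 2.1, 24.8]
finger_gap: 0.0003
gripper_force: 12.5
```

A firm stop at about 9.5 mm below the catch point. I'll lift off and check that the lid stays flat.

Call:
arm_command(
  deltas=[
    [0,0,-0.04,0,0,0],
    [0,0,-0.16,0,0,0],
    [0,0,-0.18,0,0,0],
    [0,0,-0.18,0,0,0],
    [0,0,-0.1,0,0,0],
    [0,0,0,0,0,0],
    [0,0,0,0,0,0],
  ],
)

```text
time_s: 26.7
tool_pos: [0.408, -0.1858, 0.1945]
tcp_rot: [-0.0, 0.017, 1.0, -0.001]
force: [0.7, -0.3, -0.8]
finger_gap: 0.0
gripper_force: 0.0
```

```bash
python3 lid.py && python3 -c "
from h import *
f=load('s8');a=f['color'][190:310,225:345,::-1];w=snap('wrist','w8')
cv2.imwrite('pics/m8.png',np.hstack([cv2.resize(a,(500,500),interpolation=2),cv2.resize(w['color'][:,:,::-1],(300,225)).repeat(1,0)[0:225].copy() if 0 else np.vstack([cv2.resize(w['color'][:,:,::-1],(300,225)),np.zeros((275,300,3),np.uint8)])]))
g=w
for u in (260,320,380):
  print(u,[(px(g,u,v)*1000).round().astype(int).tolist() for v in range(120,400,20)])"
```

```text
t 26.75 pos [ 0.4077 -0.1855  0.1939] shift [-0.002 -0.002  0.656] turn [-0.    -0.001 -0.001] shift in final axes [-0.001 -0.002  0.656] F [-1.1 -0.8 -0.4] gap 0.00011397073241849762 gf 0.0
slope x [0.0045 0.0482 0.0745] 0.07227808139062197
260 [[320, -243, -1], [338, -244, -1], [357, -246, -2], [376, -247, 0], [396, -248, -2], [416, -249, -1], [419, -239, 70], [437, -241, 69], [455, -242, 68], [472, -243, 69], [492, -245, 68], [375, -196, 339], [374, -195, 349], [375, -194, 353]]
320 [[322, -187, 0], [340, -187, -1], [359, -188, -1], [378, -189, -1], [398, -189, 0], [404, -189, 70], [421, -189, 68], [438, -190, 69], [398, -187, 237], [399, -187, 259], [400, -187, 275], [400, -186, 291], [379, -185, 341], [380, -185, 346]]
380 [[323, -130, -1], [342, -130, 0], [361, -130, -1], [380, -131, 1], [399, -131, -1], [419, -131, 0], [422, -140, 70], [440, -140, 68], [457, -140, 72], [475, -140, 71], [494, -140, 71], [375, -174, 342], [375, -175, 348], [376, -176, 354]]
```

View pics/m8.png

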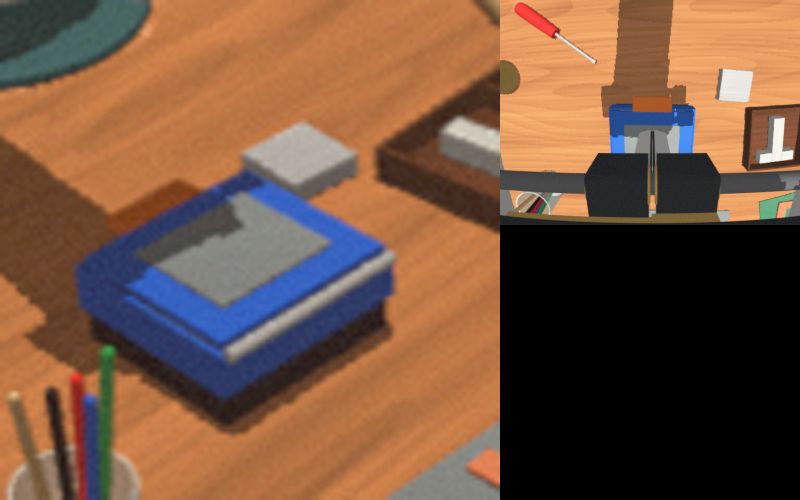

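The lid lies flat on the collar. Its face is level at z≈0.069 from front to hinge, and it stayed shut after the finger lifted. The robot is clear of everything, so I'll hand in.

```bash
python3 -c "
from rig import *
print(close_job())"
```

```text
the job is handed in; nothing more can be done
None
```

The C-shaped die lies flat in the case, the lid is pressed shut past its catch with at most about 25 N at my readings, and the job is handed in; the judge returned no verdict.

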